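# Start the rotisserie under its push-latch cover

### The job

Start the rotisserie from the grey control box on the barbecue ledge: press the round pad on its steel push-latch cover so that the cover pops fully open, press the wide round start button inside all the way down and let it up again, then push the cover down and press it until it latches shut. Do all of it with the fingertips or the outside of the fingers: pinch and lift nothing, leave the small button beside it alone and do not shift the other things on the ledge.

Things in the scene. Friction and masses are not known exactly. Their poses are not given: they have to be found in the camera images.
- control_box: Fixed grey control box, 170 x 170 mm, 66 mm high, 8 mm walls, open on top under its cover. Origin: centre of its underside; x and y along its sides, z up. Inside, a floor at z = 24 mm carries two push buttons at x = +34 and -34 mm, y = -35 mm; which of them is the start button changes.
- cover_hinge (a point): Middle of the cover's hinge line, at x = 0, y = +75, z = +66 mm of the box's frame; the hinge line runs along the box's x. Shut, the cover (steel, 146 x 146 x 5 mm, about 0.2 kg) reaches from here 146 mm towards the box's -y.
- cover (a joint): Cover angle (rad): 0 latched shut, its top 2.5 mm above the box's rim; 1.25 fully open. Push-push latch: a latched cover pressed in to its stop at -0.048 (6 mm at the pad) and let go springs fully open by itself in 1 to 2 s; an open cover pushed down past shut to the same stop and let go stays latched at 0. It resists with 2 to 4 N at the pad; the stop is rigid.
- cover_edge (a point): Middle of the cover's free edge, 146 mm from the hinge line. Fully open, the cover stands steeply, this edge 205 mm above the ledge and 46 mm (horizontally, towards the box's -y) from the hinge line. To shut it, push the outer face (away from the buttons) near this edge towards the box's -y, then down.
- cover_pad (a point): Middle of the round dark 32 mm press pad, nearly flush on the outer face of the cover, 122 mm from the hinge line and 24 mm from the free edge; it moves with the cover. Its z points out of that face (up when shut). A finger that pushes the cover along can feel brief jumps of 10 N or so: go by the angle or the depth to know when the stop is reached.
- start_button (a joint): Travel (m) of the start button: 0 up, 0.006 fully down; the spring takes 1.5 N to start and 5 N to reach the bottom, and lifts it again when let go.
- start_button_top (a point): Middle of the top of the wide start button (black, 32 mm across, in a grey 48 mm collar), 46 mm above the ledge, inside the box.
- stop_button (a joint): Travel (m) of the small button beside it, to be left alone: 0 up, 0.006 down.
- stop_button_top (a point): Middle of the top of the small button (black, 16 mm across, in a grey 32 mm collar), 46 mm above the ledge, 68 mm from the start button.
- salt_cellar: Loose white ceramic salt cellar with a knobbed lid, 84 mm across, 72 mm high, on the robot's side of the box. Origin: centre of its underside.
- squeezer: Loose plastic citrus squeezer, a 100 mm dish 62 mm high with a handle reaching 113 mm along its x, beyond the box. Origin: centre of the dish's underside.
- mitt_trivet: Loose red silicone trivet shaped like an oven mitt, 200 x 150 mm, 9 mm thick, on the -y side of the box. Origin: underside, in the palm.
- bamboo_tray: Loose bamboo tray, 200 x 170 mm, 24 mm high at its side rims. Origin: centre of its underside.
- cloche: Small glass cloche with a knob, 130 mm across, 132 mm high, standing loose on the tray. Origin: centre of its underside.
- spatula: Loose grill spatula lying on the ledge at the left. Origin: on its underside, x along it.
- pepper_mill: Loose dark wooden pepper mill, 56 mm across, 138 mm high, at the left. Origin: centre of its underside.

How it is judged (in metres and radians):
On the way, in this order (a step that is already met when the one before it is completed fails the run):
1. the latched cover is pressed in (value of joint cover below -0.015 rad).
2. the cover has popped open (value of joint cover above 1.1 rad), for 0.2 s.
3. the start button is pressed down with the cover open (value of joint start_button above 0.0045 m and value of joint cover above 0.9 rad), for 0.05 s.
4. the start button is up again (value of joint start_button below 0.001 m), for 0.1 s.
5. the cover is pressed shut and let go (value of joint cover between -0.008 and 0.015 rad and contact force between the fingers and cover below 0.1 N), for 0.3 s.
At the end, for the whole second after the job is handed in: The cover is latched shut at 0 (between -0.008 and 0.015 rad) and at rest, both buttons are up, and every other thing on the ledge is within 30 mm of where it started (value of joint cover between -0.008 and 0.015 rad and value of joint each of start_button, stop_button below 0.001 m and velocity of joint cover below 0.02 rad/s and distance of each of salt_cellar, squeezer, mitt_trivet, bamboo_tray, cloche, spatula, pepper_mill from where it was at the start of the episode below 0.03 m); the robot touches nothing.
It fails at once if the small button is pressed (more than 2 mm) (value of joint stop_button above 0.002 m).
It fails at once if another thing on the ledge is shifted, lifted or carried more than 30 mm (distance of any of salt_cellar, squeezer, mitt_trivet, bamboo_tray, cloche, spatula, pepper_mill from where it was at the start of the episode above 0.03 m).
It also fails if it takes over 64 s, if anything falls off the work surface, if the arm or the gripper's body presses on something with over 40 N, if the wrist force passes 120 N, or if a joint passes its speed limit or range.

### The arm

A 6-joint arm with a two-finger parallel gripper is mounted at the origin on the work surface. World frame = base frame: x ahead of the robot, y to its left, z up, the work surface at z = 0. Lengths are in mm, angles in rad, forces in N, time in s.
With the tool pointing down it reaches from about 400 to 925 mm from the base axis. Payload 12.5 kg.
Tool frame: the origin (TCP) lies at the very end of the fingers, on their centre line; the grasp point (between the pads) lies 19 mm behind it; z points along the fingers, y is the line along which they close (so a half turn about z gives the same grasp; the last joint's range is limited). The gripper opens to 95 mm and grips with 3 to 60 N. Pads are 20 mm wide; open, the fingers measure 119 mm over their backs; the gripper's body (75 mm by 180 mm) begins 59 mm behind the grasp point.
Start: joints at [-1.455, 0.491, 1.559, -0, 1.092, -0.106], TCP at [137.513, -609.702, 214.661] pointing down, gripper open.
Joint ranges: [-3.1, 3.1], [-0.84, 2.19], [0.05, 2.79], [-1.13, 4.28], [0.06, 2.93], [-2.69, 2.69]. Speed limits (rad/s): [2.22, 2.22, 2.79, 3.14, 3.14, 3.14].

### API

Orientations are given as [roll, pitch, yaw] about the fixed x, y, z axes, in that order (R = Rz(yaw) Ry(pitch) Rx(roll)).
In Python, from cell import * gives the robot as it stands.
- The arm moves only by the tool jog_arm, never from a script. Its argument "targets" is a list of rows, each an object with "turn": the turn, a rotation vector about the world's x, y, z in degrees, a list of three; "slide": the shift along the world's x, y, z in mm, a list of three; "claw": the opening in per cent of the stroke, from 0 (shut) to 100 (fully open). In form: [{"turn": [wx, wy, wz], "slide": [x, y, z], "claw": claw}, ...]. A call has 1 to 5 rows; each row shifts and turns the commanded pose from where the row before left it; what a row does not reach is not made up. A row lasts 1/8 s, in which the tool goes at most 62.5 mm and 10.7 degrees, less where a joint would pass 70% of its speed; a pose out of reach is approached as far as the arm can. A call with a gripper value outside its range is refused whole. The fingers move at their own pace and stop on an object; the grip force is fixed at half the most. Time passes only in rows, so rows that do not move let the fingers close. It gives the time, the measured TCP pose, the force, the opening and the grip force at its end, in the units of the state.
- state(): the state, without advancing time (a new reading comes with each control period).
- read_camera(name): name is "scene" or "top" or "wrist"; returns a dict with "frame" (384x512x3 uint8, blue, green, red), "mtx" (3x3 intrinsics, pixels), "R" (3x3) and "t" (3): a world point X has camera coordinates R X + t. Camera axes: x right, y down, z forward; pixel columns grow to the right and rows downward; lengths in mm; the calibration is good to about 2 mm. A picture is of the moment at which its call begins. There is no depth.
- job_done(): hands the job in; it is judged then, once.
Trained networks look in the newest picture that a camera, given by its name, has taken for a name from the list of things; names that differ only in an ending like _2 or _b are one class to them, and where a whole thing is asked for, a point or a joint stands for the part that bears it (a point fixed in the world has none). Each returns a list of dicts, best first, with "conf" (0 to 1); they miss things now and then, are a little off and sometimes report something else, mostly with a low value. They report only what shows in the picture. A call takes as long as a camera call.
- look_for(query, camera): "xy" ([column, row] in pixels, amid what is visible of it).
The state is a dict: "t": time; "joints": joint angles; "qvel": joint speeds; "tau": joint torques, N m; "eef_pos": TCP position; "tcp_rot": TCP orientation; "ft_force": force on the tool from outside, world axes, zero at the start; "moment": the same for the moment, N m; "opening": opening from 0.0 (shut) to 1.0 (fully open); "grip_force": force on a finger pad.
Only numpy, scipy, OpenCV 4.12 (cv2) and the standard library are available. Lean on these libraries where they do the work, as an engineer would, in place of code of your own. Each camera call takes 0.05 s, during which the arm holds its last target. There are 200 camera calls.

## Working session

There is one attempt and no reset: what is moved stays moved. The work goes in short steps, Python scripts to look and compute and a tool call to move; the robot and the scene stay as the last step left them, time stands still between calls to the robot, and variables do not carry over. Pictures are saved under pics/ and viewed, at most 10 in all, crops included, and the job is handed in when it is done.

Besides the shell and the picture viewer there is one more tool, called in YAML: its name, and indented under it one key for each argument. jog_arm: Moves the arm, as the interface text tells. Its arguments: {"type":"object","properties":{"targets":{"type":"array","items":{"type":"object","properties":{"turn":{"type":"array","items":{"type":"number"}},"slide":{"type":"array","items":{"type":"number"}},"claw":{"type":"number"}}}}},"required":["targets"]}

```bash
mkdir -p pics; cat > h.py <<'E'
from cell import *
import numpy as np, cv2
def ray(c,uv):
    d=np.linalg.inv(c["mtx"])@np.array([uv[0],uv[1],1.]); R=np.array(c["R"]);t=np.array(c["t"])
    return -R.T@t, R.T@d
def atz(c,uv,z):
    o,d=ray(c,uv); return o+d*(z-o[2])/d[2]
def proj(c,X):
    p=c["mtx"]@(np.array(c["R"])@np.array(X,float)+np.array(c["t"])); return p[:2]/p[2]
E
python3 - <<'E'
from h import *
for n in ("top","scene"):
    c=read_camera(n); cv2.imwrite(f"pics/{n}1.png",c["frame"])
    for q,z in (("control_box",66),("cover_pad",68.5),("cover_edge",68),("salt_cellar",40),("squeezer",30),("cloche",60),("pepper_mill",70),("mitt_trivet",9)):
        r=look_for(q,n)[:2]
        print(n,q,[(np.round(a["xy"]),round(a["conf"],2),np.round(atz(c,a["xy"],z))) for a in r])
s=state();print(s["t"],s["eef_pos"],s["tcp_rot"])
E
```

```text
top control_box [(array([229., 180.]), 0.82, array([591.,  23.,  66.]))]
top cover_pad [(array([231., 179.]), 0.7, array([593.,  16.,  68.]))]
top cover_edge [(array([230., 178.]), 0.84, array([596.,  19.,  68.]))]
top salt_cellar [(array([219., 219.]), 0.81, array([450.,  60.,  40.]))]
top squeezer [(array([237., 133.]), 0.97, array([768.,  -7.,  30.]))]
top cloche [(array([373., 191.]), 0.62, array([ 548., -495.,   60.]))]
top pepper_mill [(array([129., 172.]), 0.88, array([617., 376.,  70.])), (array([229., 178.]), 0.36, array([596.,  23.,  70.]))]
top mitt_trivet [(array([285., 196.]), 0.78, array([ 537., -186.,    9.]))]
scene control_box [(array([282., 192.]), 0.83, array([616., -13.,  66.]))]
scene cover_pad [(array([284., 184.]), 0.82, array([590.,  21.,  68.]))]
scene cover_edge [(array([285., 185.]), 0.87, array([598.,  18.,  68.]))]
scene salt_cellar [(array([257., 168.]), 0.59, array([430.,  46.,  40.]))]
scene squeezer [(array([317., 228.]), 0.83, array([781., -29.,  30.])), (array([322., 140.]), 0.27, array([450., 394.,  30.]))]
scene cloche [(array([131., 260.]), 0.93, array([ 541., -515.,   60.]))]
scene pepper_mill [(array([353., 152.]), 0.7, array([631., 348.,  70.]))]
scene mitt_trivet [(array([227., 217.]), 0.98, array([ 534., -184.,    9.]))]
0.9 [ 137.52659504 -609.7118466   214.68255479] [ 3.14145568e+00 -2.61873731e-05  2.21804591e-01]
```

```bash
python3 - <<'E'
import cv2,numpy as np
a=cv2.imread("pics/top1.png")[100:250,140:340];b=cv2.imread("pics/scene1.png")[110:260,190:390]
cv2.imwrite("pics/c1.png",cv2.resize(np.hstack([a,b]),None,fx=2,fy=2,interpolation=2) if 0 else cv2.resize(np.vstack([cv2.resize(a,(400,300)),cv2.resize(b,(400,300))]),(800,600)) if 0 else np.hstack([cv2.resize(a,(400,300),interpolation=2),cv2.resize(b,(400,300),interpolation=2)]))
E
```

```text
(no output)
```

View pics/c1.png

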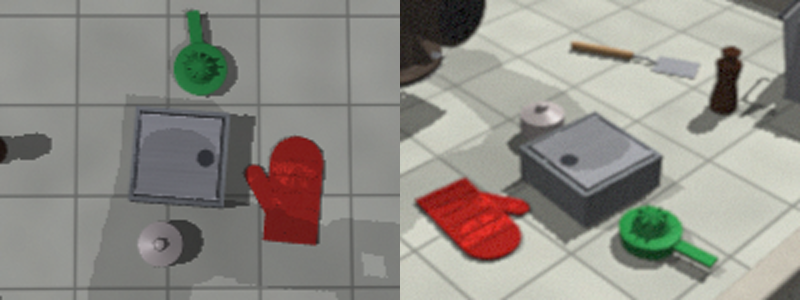

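The crop shows the box, with its dark pad at top-camera pixel (242.5,178.5) and scene pixel (274,190). The pad is on the world −y side, the hinge on +y. Next come exact positions.

```bash
python3 - <<'E'
from h import *
from scipy.optimize import least_squares
c=read_camera("top"); s=read_camera("scene")
def dark(c,z,uv):
    f=c["frame"].astype(float).mean(2); u,v=map(int,uv)
    w=f[v-6:v+7,u-7:u+8]; m=np.clip(np.median(w)-15-w,0,None) if 0 else np.clip(100-w,0,40)
    lo=w.min();print(lo,np.median(w)); m=np.clip((np.median(w)+lo)/2+10-w,0,None)
    yy,xx=np.mgrid[v-6:v+7,u-7:u+8]
    p=np.array([(m*xx).sum(),(m*yy).sum()])/m.sum(); return p
pt=dark(c,0,(242.5,178.5)); ps=dark(s,0,(274,190))
print(pt,ps,atz(c,pt,68.5),atz(s,ps,68.5))
k=[(137,108),(229,112),(222,206),(130,202)]
C=np.array([atz(c,(140+u/2-.25,100+v/2-.25),66)[:2] for u,v in k]);print(C.round(),C.mean(0))
for i in range(4):
    d=C[(i+1)%4]-C[i]; print(np.hypot(*d),np.degrees(np.arctan2(d[1],d[0])))
E
```

```text
48.666666666666664 104.66666666666667
60.0 137.66666666666666
[242.63595468 178.75274908] [273.33697575 190.35570819] [593.7521161  -26.85759774  68.5       ] [592.38775683 -29.59529101  68.5       ]
[[684.  96.]
 [677. -69.]
 [508. -56.]
 [516. 108.]] [596.31374679  19.98426164]
165.2184018724803 -92.55530973148487
169.35164361933016 175.55059897255555
163.57892872922318 87.35694511365907
169.05493758325417 -3.89679015695958
```

jog_arm:
  targets:
    - {"turn":[0,0,4.93],"slide":[30,39,0],"claw":0}
    - {"turn":[0,0,4.93],"slide":[30,39,0],"claw":0}
    - {"turn":[0,0,4.93],"slide":[30,39,0],"claw":0}
    - {"turn":[0,0,4.93],"slide":[30,39,0],"claw":0}
    - {"turn":[0,0,4.93],"slide":[30,39,0],"claw":0}

```text
t: 1.62
eef_pos: [288.3, -413.5, 214.8]
tcp_rot: [3.141, 0.0, 0.655]
ft_force: [1.0, -0.7, 0.0]
opening: 0.533
grip_force: 0.0
```

jog_arm:
  targets:
    - {"turn":[0,0,4.93],"slide":[30,39,0],"claw":0}
    - {"turn":[0,0,4.93],"slide":[30,39,0],"claw":0}
    - {"turn":[0,0,4.93],"slide":[30,39,0],"claw":0}
    - {"turn":[0,0,4.93],"slide":[30,39,0],"claw":0}
    - {"turn":[0,0,4.93],"slide":[30,39,0],"claw":0}

```text
t: 2.25
eef_pos: [438.4, -218.4, 214.9]
tcp_rot: [3.141, 0.0, 1.085]
ft_force: [1.1, -0.6, 0.7]
opening: 0.026
grip_force: 0.0
```

jog_arm:
  targets:
    - {"turn":[0,0,4.93],"slide":[30,39,0],"claw":0}
    - {"turn":[0,0,4.93],"slide":[30,39,0],"claw":0}
    - {"turn":[0,0,4.93],"slide":[30,39,0],"claw":0}
    - {"turn":[0,0,4.93],"slide":[15,20,0],"claw":0}
    - {"turn":[0,0,4.93],"slide":[0,0,0],"claw":0}

```text
t: 2.88
eef_pos: [543.3, -81.1, 214.5]
tcp_rot: [3.141, -0.0, 1.518]
ft_force: [0.3, 0.4, -0.2]
opening: 0.001
grip_force: 0.0
```

```bash
python3 - <<'E'
from h import *
c=read_camera("wrist"); cv2.imwrite("pics/w1.png",c["frame"])
print(proj(c,(593,-28,68.5)),[(a["xy"],a["conf"],atz(c,a["xy"],68.5)) for a in look_for("cover_pad","wrist")])
print([proj(c,(x,y,66)).round() for x,y in ((684,96),(677,-69),(508,-60),(516,108))])
E
```

```text
[308.59150499 120.93511805] [([312.8, 67.9], 0.95, array([597.41893465,  21.43299434,  68.5       ]))]
[array([410., -27.]), array([389., 156.]), array([227., 156.]), array([220., -31.])]
```

View pics/w1.png

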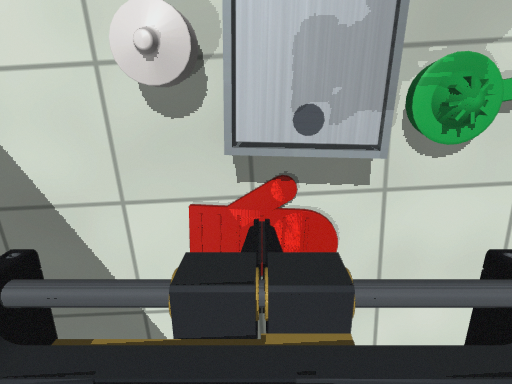

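The wrist view shows the pad at pixel (308,120), matching the prediction of (308.6,121). I'll go to it.

jog_arm:
  targets:
    - {"turn":[0,0,0],"slide":[25,27,-20],"claw":0}
    - {"turn":[0,0,0],"slide":[25,26,-40],"claw":0}
    - {"turn":[0,0,0],"slide":[0,0,-45],"claw":0}
    - {"turn":[0,0,0],"slide":[0,0,-25],"claw":0}
    - {"turn":[0,0,0],"slide":[0,0,-8],"claw":0}

```text
t: 3.6
eef_pos: [591.9, -29.9, 75.3]
tcp_rot: [-3.139, -0.0, 1.51]
ft_force: [0.6, 0.9, 0.2]
opening: 0.01
grip_force: 0.0
```

jog_arm:
  targets:
    - {"turn":[0,0,0],"slide":[0,0,-4],"claw":0}
    - {"turn":[0,0,0],"slide":[0,0,-4],"claw":0}
    - {"turn":[0,0,0],"slide":[0,0,-3],"claw":0}
    - {"turn":[0,0,0],"slide":[0,0,-2],"claw":0}
    - {"turn":[0,0,0],"slide":[0,0,0],"claw":0}

```text
t: 4.22
eef_pos: [592.9, -29.8, 64.0]
tcp_rot: [3.14, 0.0, 1.512]
ft_force: [1.1, -0.7, 2.0]
opening: 0.003
grip_force: 1.0
```

jog_arm:
  targets:
    - {"turn":[0,0,0],"slide":[0,0,-1],"claw":0}
    - {"turn":[0,0,0],"slide":[0,0,-1],"claw":0}
    - {"turn":[0,0,0],"slide":[0,0,0],"claw":0}

```text
t: 4.6
eef_pos: [592.9, -29.8, 62.9]
tcp_rot: [3.14, 0.0, 1.512]
ft_force: [-1.8, -1.3, 13.4]
opening: 0.006
grip_force: 6.8
```

jog_arm:
  targets:
    - {"turn":[0,0,0],"slide":[0,0,40],"claw":0}
    - {"turn":[0,0,0],"slide":[0,-25,50],"claw":0}
    - {"turn":[0,0,0],"slide":[0,-35,45],"claw":0}
    - {"turn":[0,0,0],"slide":[0,-30,40],"claw":0}
    - {"turn":[0,0,0],"slide":[0,0,0],"claw":0}

```text
t: 5.22
eef_pos: [593.1, -121.4, 239.3]
tcp_rot: [3.137, 0.001, 1.51]
ft_force: [-0.4, 0.2, -0.4]
opening: 0.006
grip_force: 0.0
```

jog_arm:
  targets:
    - {"turn":[0,0,0],"slide":[0,0,0],"claw":0}
    - {"turn":[0,0,0],"slide":[0,0,0],"claw":0}
    - {"turn":[0,0,0],"slide":[0,0,0],"claw":0}
    - {"turn":[0,0,0],"slide":[0,0,0],"claw":0}
    - {"turn":[0,0,0],"slide":[0,0,0],"claw":0}

```text
t: 5.85
eef_pos: [592.5, -119.5, 236.5]
tcp_rot: [-3.141, -0.0, 1.513]
ft_force: [-0.1, 0.0, 0.2]
opening: 0.003
grip_force: 0.0
```

jog_arm:
  targets:
    - {"turn":[0,0,0],"slide":[0,0,0],"claw":0}
    - {"turn":[0,0,0],"slide":[0,0,0],"claw":0}
    - {"turn":[0,0,0],"slide":[0,0,0],"claw":0}
    - {"turn":[0,0,0],"slide":[0,0,0],"claw":0}
    - {"turn":[0,0,0],"slide":[0,0,0],"claw":0}

```text
t: 6.48
eef_pos: [592.5, -119.7, 236.7]
tcp_rot: [3.141, 0.0, 1.512]
ft_force: [0.0, -0.5, 0.2]
opening: 0.005
grip_force: 0.0
```

```bash
python3 - <<'E'
from h import *
c=read_camera("wrist"); cv2.imwrite("pics/w2.png",c["frame"])
for q in("start_button_top","stop_button_top","cover_edge"):
  print(q,[(a["xy"],a["conf"],atz(c,a["xy"],46).round(1)) for a in look_for(q,"wrist")])
print([proj(c,X).round() for X in ((628,-17.5,46),(560,-13.5,46))], state()["eef_pos"])
E
```

```text
start_button_top [([228.1, 70.7], 0.72, array([562. , -12.1,  46. ]))]
stop_button_top [([286.1, 69.8], 0.5, array([625.2, -14.9,  46. ]))]
cover_edge []
[array([289.,  72.]), array([226.,  72.])] [ 592.52356552 -119.72378076  236.67958201]
```

View pics/w2.png

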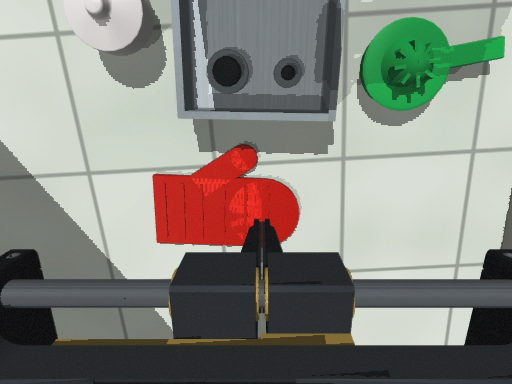

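The wrist view shows the lid open, the wide start button at (228,71) and the small one at (288,72). I'll check how far the wrist camera sticks out towards the cover.

```bash
python3 - <<'E'
from h import *
c=read_camera("wrist"); print(-np.array(c["R"]).T@c["t"]-state()["eef_pos"])
c=read_camera("scene"); 
ang=-.0593;R=np.array([[np.cos(ang),-np.sin(ang)],[np.sin(ang),np.cos(ang)]])
B=lambda x,y,z:np.r_[np.array([596,19.5])+R@[x,y],z]
print(B(-73,29,205),B(73,29,205))
f=c["frame"].copy()
for P in (B(-73,29,205),B(73,29,205)): cv2.circle(f,tuple(int(v) for v in proj(c,P)),2,(0,0,255),-1)
cv2.imwrite("pics/s2.png",cv2.resize(f[90:270,170:410],None,fx=2.5,fy=2.5))
E
```

```text
[  4.26236224  82.17819819 169.69544363]
[524.84700657  52.77538919 205.        ] [670.59037802  44.12266248 205.        ]
```

View pics/s2.png

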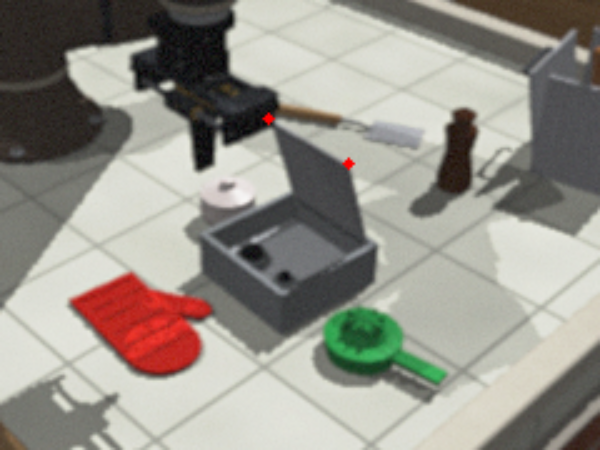

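The dots fall on the open cover's corners, so the model holds. The wide button is nearest the robot, at about (561,−13). I'll tilt the tool slightly to keep the camera clear of the cover.

jog_arm:
  targets:
    - {"turn":[4,0,0],"slide":[-8,27,-45],"claw":0}
    - {"turn":[4,0,0],"slide":[-8,27,-45],"claw":0}
    - {"turn":[4,0,0],"slide":[-8,27,-44],"claw":0}
    - {"turn":[0,0,0],"slide":[-8,27,-40],"claw":0}
    - {"turn":[0,0,0],"slide":[0,0,0],"claw":0}

```text
t: 7.4
eef_pos: [558.8, -10.3, 60.5]
tcp_rot: [-3.124, -0.21, 1.512]
ft_force: [0.7, -0.0, 0.5]
opening: 0.004
grip_force: 0.0
```

jog_arm:
  targets:
    - {"turn":[0,0,0],"slide":[0,0,-8],"claw":0}
    - {"turn":[0,0,0],"slide":[0,0,-4],"claw":0}
    - {"turn":[0,0,0],"slide":[0,0,-3],"claw":0}
    - {"turn":[0,0,0],"slide":[0,0,0],"claw":0}

```text
t: 7.9
eef_pos: [561.0, -12.2, 48.0]
tcp_rot: [-3.131, -0.209, 1.511]
ft_force: [1.7, -1.5, 1.7]
opening: 0.003
grip_force: 0.8
```

Touching, as predicted. Now I'll press about 6 mm.

jog_arm:
  targets:
    - {"turn":[0,0,0],"slide":[0,0,-2],"claw":0}
    - {"turn":[0,0,0],"slide":[0,0,-2],"claw":0}
    - {"turn":[0,0,0],"slide":[0,0,-1.5],"claw":0}
    - {"turn":[0,0,0],"slide":[0,0,-0.5],"claw":0}
    - {"turn":[0,0,0],"slide":[0,0,0],"claw":0}

```text
t: 8.52
eef_pos: [561.0, -12.0, 42.1]
tcp_rot: [-3.131, -0.209, 1.511]
ft_force: [0.4, -3.4, 9.1]
opening: 0.006
grip_force: 4.0
```

Bottomed out at 9 N. Next: release, rise above the cover and go over to its outer side.

jog_arm:
  targets:
    - {"turn":[0,0,0],"slide":[0,0,20],"claw":0}
    - {"turn":[0,0,0],"slide":[0,-8,50],"claw":0}
    - {"turn":[0,0,0],"slide":[6,-8,50],"claw":0}
    - {"turn":[-4,0,0],"slide":[10,0,55],"claw":0}
    - {"turn":[-4,0,0],"slide":[10,0,55],"claw":0}

```text
t: 9.15
eef_pos: [586.1, -27.7, 273.1]
tcp_rot: [-3.136, -0.068, 1.511]
ft_force: [0.4, -0.4, 0.1]
opening: 0.004
grip_force: 0.0
```

jog_arm:
  targets:
    - {"turn":[-4,0,0],"slide":[8,0,0],"claw":0}
    - {"turn":[0,0,0],"slide":[0,45,0],"claw":0}
    - {"turn":[0,0,0],"slide":[0,45,0],"claw":0}
    - {"turn":[0,0,0],"slide":[0,40,0],"claw":0}
    - {"turn":[0,0,0],"slide":[0,0,0],"claw":0}

```text
t: 9.78
eef_pos: [593.7, 104.8, 271.0]
tcp_rot: [-3.14, -0.0, 1.516]
ft_force: [0.2, -0.4, -0.5]
opening: 0.004
grip_force: 0.0
```

jog_arm:
  targets:
    - {"turn":[0,0,0],"slide":[2,0,-45],"claw":0}
    - {"turn":[0,0,0],"slide":[0,0,-41],"claw":0}
    - {"turn":[0,0,0],"slide":[0,-20,0],"claw":0}
    - {"turn":[0,0,0],"slide":[0,-12,0],"claw":0}
    - {"turn":[0,0,0],"slide":[0,0,0],"claw":0}

```text
t: 10.4
eef_pos: [597.2, 68.8, 187.3]
tcp_rot: [3.139, -0.0, 1.51]
ft_force: [0.0, 1.1, 0.3]
opening: 0.0
grip_force: 0.5
```

jog_arm:
  targets:
    - {"turn":[0,0,0],"slide":[0,-9,-3],"claw":0}
    - {"turn":[0,0,0],"slide":[0,-9,-4],"claw":0}
    - {"turn":[0,0,0],"slide":[0,-10,-6],"claw":0}
    - {"turn":[0,0,0],"slide":[0,-12,-9],"claw":0}
    - {"turn":[0,0,0],"slide":[0,0,0],"claw":0}

```text
t: 11.02
eef_pos: [596.3, 29.3, 162.6]
tcp_rot: [-3.14, 0.0, 1.511]
ft_force: [-1.0, 0.0, 1.3]
opening: 0.005
grip_force: 0.6
```

jog_arm:
  targets:
    - {"turn":[0,0,0],"slide":[0,-14,-11],"claw":0}
    - {"turn":[0,0,0],"slide":[0,-10,-12],"claw":0}
    - {"turn":[0,0,0],"slide":[0,-9,-13],"claw":0}
    - {"turn":[0,0,0],"slide":[0,-6,-14],"claw":0}
    - {"turn":[0,0,0],"slide":[0,-6,-14],"claw":0}

```text
t: 11.65
eef_pos: [596.5, -15.1, 98.6]
tcp_rot: [-3.142, -0.0, 1.512]
ft_force: [-0.8, 2.6, 1.1]
opening: 0.003
grip_force: 1.2
```

jog_arm:
  targets:
    - {"turn":[0,0,0],"slide":[0,-6,-14],"claw":0}
    - {"turn":[0,0,0],"slide":[0,-5,-8],"claw":0}
    - {"turn":[0,0,0],"slide":[0,0,-3],"claw":0}
    - {"turn":[0,0,0],"slide":[0,0,0],"claw":0}

```text
t: 12.15
eef_pos: [596.6, -26.1, 74.7]
tcp_rot: [3.141, 0.001, 1.513]
ft_force: [-0.2, -0.8, 1.7]
opening: 0.003
grip_force: 0.9
```

jog_arm:
  targets:
    - {"turn":[0,0,0],"slide":[-2,-2,-4],"claw":0}
    - {"turn":[0,0,0],"slide":[0,0,-4],"claw":0}
    - {"turn":[0,0,0],"slide":[0,0,-3],"claw":0}
    - {"turn":[0,0,0],"slide":[0,0,-1],"claw":0}
    - {"turn":[0,0,0],"slide":[0,0,0],"claw":0}

```text
t: 12.78
eef_pos: [596.9, -26.8, 70.5]
tcp_rot: [3.132, -0.0, 1.513]
ft_force: [-17.1, 10.7, 79.0]
opening: 0.005
grip_force: 39.5
```

jog_arm:
  targets:
    - {"turn":[0,0,0],"slide":[0,0,7],"claw":0}
    - {"turn":[0,0,0],"slide":[0,0,0],"claw":0}

```text
t: 13.02
eef_pos: [595.9, -27.3, 71.9]
tcp_rot: [3.137, -0.0, 1.513]
ft_force: [-0.5, 4.6, 16.5]
opening: 0.003
grip_force: 8.4
```

```bash
python3 - <<'E'
from h import *
s=state();print(s["eef_pos"],s["ft_force"],s["moment"],s["opening"],s["joints"])
a=read_camera("scene")["frame"][90:270,170:410];b=read_camera("wrist")["frame"]
cv2.imwrite("pics/j.png",np.hstack([cv2.resize(a,(400,300)),cv2.resize(b,(400,300))]))
E
```

```text
[595.85427051 -27.28922945  71.94631336] [-0.46611299  4.58206238 16.49664206] [ 0.73609418  0.04506476 -0.02339538] 0.0034795995578388375 [-1.56738091e-01  6.22586831e-01  1.76695133e+00  8.46684695e-04
  7.47167093e-01 -9.92575377e-02]
```

View pics/j.png

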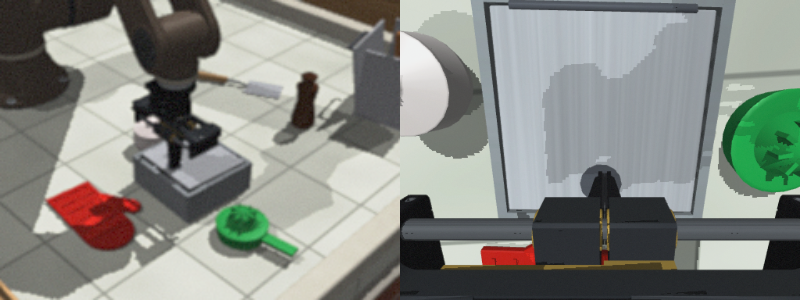

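The finger is on the pad, with the cover almost shut near z 72 and resisting hard. I'll ease off and probe slowly.

jog_arm:
  targets:
    - {"turn":[0,0,0],"slide":[0,0,4],"claw":0}
    - {"turn":[0,0,0],"slide":[0,0,0],"claw":0}
    - {"turn":[0,0,0],"slide":[0,0,0],"claw":0}

```text
t: 13.5
eef_pos: [594.9, -27.7, 73.8]
tcp_rot: [3.141, -0.0, 1.512]
ft_force: [2.0, 2.8, 5.2]
opening: 0.004
grip_force: 2.2
```

jog_arm:
  targets:
    - {"turn":[0,0,0],"slide":[0,0,-1],"claw":0}
    - {"turn":[0,0,0],"slide":[0,0,-1],"claw":0}
    - {"turn":[0,0,0],"slide":[0,0,0],"claw":0}

```text
t: 13.88
eef_pos: [594.9, -27.7, 71.8]
tcp_rot: [3.141, 0.0, 1.512]
ft_force: [2.4, 1.1, 4.4]
opening: 0.002
grip_force: 2.0
```

jog_arm:
  targets:
    - {"turn":[0,0,0],"slide":[0,0,-1],"claw":0}
    - {"turn":[0,0,0],"slide":[0,0,-1],"claw":0}
    - {"turn":[0,0,0],"slide":[0,0,0],"claw":0}

```text
t: 14.25
eef_pos: [594.9, -27.8, 69.9]
tcp_rot: [3.14, 0.0, 1.512]
ft_force: [2.8, 1.7, 4.9]
opening: 0.008
grip_force: 2.6
```

jog_arm:
  targets:
    - {"turn":[0,0,0],"slide":[0,0,-1],"claw":0}
    - {"turn":[0,0,0],"slide":[0,0,-1],"claw":0}
    - {"turn":[0,0,0],"slide":[0,0,-1],"claw":0}
    - {"turn":[0,0,0],"slide":[0,0,0],"claw":0}

```text
t: 14.75
eef_pos: [594.3, -27.8, 66.3]
tcp_rot: [-3.141, 0.0, 1.512]
ft_force: [1.9, -0.1, 2.4]
opening: 0.006
grip_force: 1.0
```

jog_arm:
  targets:
    - {"turn":[0,0,0],"slide":[0,0,-1],"claw":0}
    - {"turn":[0,0,0],"slide":[0,0,-1],"claw":0}
    - {"turn":[0,0,0],"slide":[0,0,-1],"claw":0}
    - {"turn":[0,0,0],"slide":[0,0,0],"claw":0}

```text
t: 15.25
eef_pos: [594.4, -27.8, 63.5]
tcp_rot: [-3.141, 0.0, 1.513]
ft_force: [0.1, -1.4, 1.3]
opening: 0.003
grip_force: 0.9
```

jog_arm:
  targets:
    - {"turn":[0,0,0],"slide":[0,0,-1],"claw":0}
    - {"turn":[0,0,0],"slide":[0,0,-0.5],"claw":0}
    - {"turn":[0,0,0],"slide":[0,0,0],"claw":0}

```text
t: 15.62
eef_pos: [594.5, -27.8, 63.0]
tcp_rot: [3.141, 0.0, 1.512]
ft_force: [-2.4, -1.8, 12.5]
opening: 0.006
grip_force: 6.0
```

The stop is reached, at the same depth as the first press. I'll release and check.

jog_arm:
  targets:
    - {"turn":[0,0,0],"slide":[0,0,12],"claw":0}
    - {"turn":[0,0,0],"slide":[0,0,40],"claw":0}
    - {"turn":[0,0,0],"slide":[0,-20,50],"claw":0}
    - {"turn":[0,0,0],"slide":[0,-40,40],"claw":0}
    - {"turn":[0,0,0],"slide":[0,-40,10],"claw":0}

```text
t: 16.25
eef_pos: [595.0, -128.5, 217.4]
tcp_rot: [3.138, 0.001, 1.513]
ft_force: [-0.5, -0.4, -0.2]
opening: 0.003
grip_force: 0.0
```

jog_arm:
  targets:
    - {"turn":[0,0,0],"slide":[0,0,0],"claw":0}
    - {"turn":[0,0,0],"slide":[0,0,0],"claw":0}
    - {"turn":[0,0,0],"slide":[0,0,0],"claw":0}
    - {"turn":[0,0,0],"slide":[0,0,0],"claw":0}
    - {"turn":[0,0,0],"slide":[0,0,0],"claw":0}

```text
t: 16.88
eef_pos: [594.5, -127.2, 214.0]
tcp_rot: [-3.141, -0.0, 1.513]
ft_force: [-0.8, 0.1, 0.3]
opening: 0.011
grip_force: 0.0
```

jog_arm:
  targets:
    - {"turn":[0,0,0],"slide":[0,0,0],"claw":0}
    - {"turn":[0,0,0],"slide":[0,0,0],"claw":0}
    - {"turn":[0,0,0],"slide":[0,0,0],"claw":0}
    - {"turn":[0,0,0],"slide":[0,0,0],"claw":0}
    - {"turn":[0,0,0],"slide":[0,0,0],"claw":0}

```text
t: 17.5
eef_pos: [594.5, -127.7, 214.2]
tcp_rot: [3.141, 0.0, 1.512]
ft_force: [0.3, -1.3, 0.1]
opening: 0.006
grip_force: 0.0
```

```bash
python3 - <<'E'
from h import *
print(state()["eef_pos"],state()["ft_force"])
a=read_camera("scene")["frame"][90:270,170:410];b=read_camera("wrist")["frame"]
cv2.imwrite("pics/k.png",np.hstack([cv2.resize(a,(400,300)),cv2.resize(b,(400,300))]))
E
```

```text
[ 594.50616852 -127.70917572  214.17089768] [ 0.2626691  -1.34853914  0.06322886]
```

View pics/k.png

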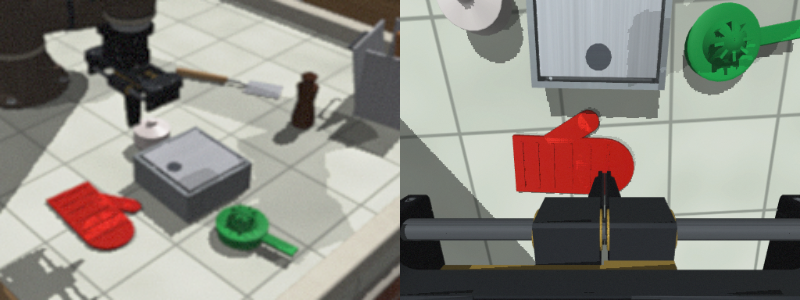

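The cover lies flush and stays shut, with the pad at (598,57) in the right half. The mitt, squeezer and salt cellar are where they were.

```bash
python3 -c "
from cell import *
print(job_done())"
```

```text
the job is handed in; nothing more can be done
None
```

I handed the job in: the cover was popped open, the start button was pressed to the bottom and let up, and the cover was pressed to its stop and stayed latched; the hand-in returned no verdict. While closing, the force briefly reached 79 N (limit 120 N at the wrist) before I eased off and shut it slowly.

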